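Turn a mower axle round on its swivel stand and bring the valve up

TASK

The mower axle clamped on the swivel stand has its wheel at the wrong end: swing it end for end until it comes right round to its stop, so that the wheel stands at the tyre inflator's end, going round the side on which the wheel clears the drill-press vise. Leave the wheel turned on its axle so that its valve stem is at the very top, ready for the inflator. Nothing on the stand may touch the vise, leave the other things on the bench where they are, and let go of everything at the end.

Things in the scene. Friction and masses are not known exactly. Their poses are not given: they have to be found in the camera images.
- stand: Fixed swivel stand: dark steel foot plate 100 (its x) by 260 mm (its y), 12 mm thick, with an upright column in its middle; origin on the bench under the column, z up. On the column swivels a clamp head (50 by 56 mm, top 146 mm above the bench) holding a level steel axle, centre line 125 mm above the bench. Wheel starts at the +y end and must finish at the -y end, by the inflator.
- axle (a joint): Swivel angle of the axle, rad, anticlockwise from above; starts within 0.25 of 0, where the wheel points along the stand's +y. Hard stops at +pi and -pi: at either the wheel points along the stand's -y, as wanted. Turning positive takes the wheel round the stand's -x (robot's) side, negative round its +x (far) side. Friction 0.3 N m; stays where it is left.
- axle_tail (a point): End of the axle's bare tail, opposite the wheel: 125 mm from the swivel axis, 125 mm above the bench; moves with the axle. The tail is a 20 mm thick round bar, free from 30 to 125 mm from the swivel axis, its last 10 mm a nut 28 mm across: a place to push the axle round. Its y points along the axle towards the wheel, z up.
- hub (a point): Centre of the wheel, on the axle, 145 mm from the swivel axis and 125 mm above the bench; turns with the axle, does not spin with the wheel. Its y points along the axle away from the swivel, z up, x level across the axle. Tyre: black rubber, 40 mm wide, 172 mm diameter (lugs to 178 mm), pale rim; its top about 214 mm and bottom 36 mm above the bench.
- wheel (a joint): Angle of the wheel about the axle, rad, unlimited: 0 or any whole turn when the valve stem is at the top; a positive turn carries the wheel's top towards the hub point's +x. Starts between 1.3 and 4.98. Friction 0.06 N m; stays where it is left. Can be turned by pinching the tyre across its width near the top and moving along the rim, again and again, or by dragging its tread.
- valve_tip (a point): Tip of the short black and brass valve stem, which sticks straight out of the wheel's outer face (the one away from the swivel), parallel to the axle: 43 mm from the wheel's centre line, 38 mm out from its middle plane (18 mm past the tyre's side), 11 mm thick at most.
- vise: Drill-press vise, dark steel, loose, 2.5 kg: about 100 mm (its x, with its small screw handle) by 60 mm, 75 mm tall; origin under its middle. It stands about 165 mm from the swivel axis on either the stand's +x or the stand's -x side, in the path of the wheel but too low to meet the axle's bare tail.
- wrench: Loose steel wrench 150 mm long lying flat on the bench, on the other side of the stand from the vise, about 165 mm from the swivel axis; it lies under the wheel's path and the wheel passes over it freely. Origin in its middle.
- inflator: Tyre inflator: loose black plastic box 160 mm by 90 mm, 113 mm tall with a bail handle to 145 mm, beyond the stand's -y end, its centre about 300 mm from the swivel axis; origin under its middle.
- tin: Loose metal paint tin 100 mm in diameter and 120 mm tall, 1.1 kg, beyond the stand's +y end; origin under its middle.
- jar: Loose glass jar with a metal lid, 70 mm in diameter, 85 mm tall, to the far right of the stand; origin under its middle.
- screwdriver: Loose screwdriver 200 mm long lying on the bench to the far left of the stand.

How it is judged:
At the end, for the whole second after the job is handed in: The axle is turned end for end to within 0.12 rad (7 degrees) of its stop, either way round, so that the wheel is at the inflator's end; the valve tip is above the wheel's centre and within 12 mm to either side of it (about 16 degrees); axle and wheel are at rest ((value of joint axle above 3.02 rad or value of joint axle below -3.02 rad) and x of valve_tip in the frame of hub between -0.012 and 0.012 m and z of valve_tip in the frame of hub above 0.03 m and velocity of joint axle between -0.05 and 0.05 rad/s and velocity of joint wheel between -0.05 and 0.05 rad/s); the robot touches nothing.
It fails at once if something on the stand (wheel or axle) touches the vise (contact force between stand and vise above 1 N).
It fails at once if the vise is shifted by more than 15 mm (distance of vise from where it was at the start of the episode above 0.015 m).
It fails at once if the inflator, wrench, tin, jar or screwdriver is shifted by more than 25 mm (distance of any of inflator, wrench, tin, jar, screwdriver from where it was at the start of the episode above 0.025 m).
It also fails if it takes over 72 s, if anything falls off the work surface, if the arm or the gripper's body presses on something with over 40 N, if the wrist force passes 120 N, or if a joint passes its speed limit or range.

ROBOT

A 7-joint arm with a two-finger parallel gripper is mounted at the origin on the work surface. World frame = base frame: x ahead of the robot, y to its left, z up, the work surface at z = 0. Lengths are in m, angles in rad, forces in N, time in s.
With the tool pointing down it reaches from about 0.4 to 0.85 m from the base axis. Payload 4.5 kg.
Tool frame: the origin (TCP) lies at the very end of the fingers, on their centre line; the grasp point (between the pads) lies 19 mm behind it (r.grip_point_offset is the distance from the TCP to the grasp point, in m); z points along the fingers, y is the line along which they close (so a half turn about z gives the same grasp; the last joint's range is limited). The gripper opens to 88 mm and grips with 3 to 60 N. Pads are 18 mm wide; open, the fingers measure 123 mm over their backs; the gripper's body (75 mm by 187 mm) begins 45 mm behind the grasp point.
Start: joints at [1.271, 0.689, -0.195, 1.565, 0.157, 0.902, -0.215], TCP at [0.205, -0.591, 0.239] pointing down, gripper open.
Joint ranges: [-3.01, 3.01], [-0.46, 2.08], [-1.47, 1.51], [0.13, 2.56], [-1, 4.14], [0.04, 2.09], [-2.66, 2.66]. Speed limits (rad/s): [2.57, 2.57, 3.14, 3.14, 3.14, 3.14, 3.14].

INTERFACE

Orientations are given as a unit quaternion [x, y, z, w].
In Python, from plant import r gives the robot as it stands.
- The arm moves only by the tool carry_out, never from a script. Its argument "rows" is a list of rows, each a list of 3 entries, a list of its own where there are three numbers: the shift along the tool's x, y, z in cm, then the turn, a rotation vector about the tool's x, y, z in degrees, then the closure, from 0 (fully open) to 1 (shut). A call has 1 to 12 rows; each row is the pose to reach, as a shift and turn from the pose commanded when the call began, along the tool's axes at that moment; what a row does not reach only later rows make up. A row lasts 1/10 s, in which the tool goes at most 50 mm and 8.59 degrees, less where a joint would pass 70% of its speed; a pose out of reach is approached as far as the arm can. A call with a gripper value outside its range is refused whole. The fingers move at their own pace and stop on an object; "newtons" is the grip in N (left out, the last holds). Time passes only in rows, so rows that repeat a pose let the fingers close. It gives the time, the measured TCP pose, the force, the opening and the grip force at its end, in the units of the state.
- r.get_state(): the state, without advancing time (a new reading comes with each control period).
- r.snapshot(name): name is "scene" or "top"; returns a dict with "image" (400x640x3 uint8, red, green, blue), "fx", "fy", "cx", "cy" (pixels), "pose" (4x4, takes a point from camera to world coordinates). Camera axes: x right, y up, looking along -z (the intrinsics and any distortion apply to the point x, -y, -z); pixel columns grow to the right and rows downward; lengths in m; the calibration is good to about 2 mm. A picture is of the moment at which its call begins. There is no depth.
- r.finish_job(): hands the job in; it is judged then, once.
The state is a dict: "clock": time; "q": joint angles; "qd": joint speeds; "joint_torque": joint torques, N m; "tool_pos": TCP position; "eef_rot": TCP orientation; "contact_force": force on the tool from outside, world axes, zero at the start; "moment": the same for the moment, N m; "opening": opening from 0.0 (shut) to 1.0 (fully open); "finger_force": force on a finger pad.
Only numpy, scipy, OpenCV 4.12 (cv2) and the standard library are available. Lean on these libraries where they do the work, as an engineer would, in place of code of your own. Each camera call takes 0.05 s, during which the arm holds its last target. There are 200 camera calls.

## Working session

There is one attempt and no reset: what is moved stays moved. The work goes in short steps, Python scripts to look and compute and a tool call to move; the robot and the scene stay as the last step left them, time stands still between calls to the robot, and variables do not carry over. Pictures are saved under pics/ and viewed, at most 10 in all, crops included, and the job is handed in when it is done.

Besides the shell and the picture viewer there is one more tool, called after ">>>" in YAML: its name, and indented under it one key for each argument. carry_out: Moves the arm, as the interface text tells. Its arguments: {"type":"object","properties":{"rows":{"type":"array"},"newtons":{"type":"number"}},"required":["rows"]}

```bash
mkdir -p pics; ls; cat > h.py <<'E'
import numpy as np, cv2
from plant import r
from scipy.spatial.transform import Rotation as R
def snap(n,f):
    s=r.snapshot(n); cv2.imwrite(f'pics/{f}.png',cv2.cvtColor(s['image'],cv2.COLOR_RGB2BGR)); return s
def ray(s,u,v):
    d=np.array([(u-s['cx'])/s['fx'],-(v-s['cy'])/s['fy'],-1.]);P=np.array(s['pose'])
    return P[:3,3],P[:3,:3]@d
def onz(s,u,v,z):
    o,d=ray(s,u,v); return o+d*(z-o[2])/d[2]
def proj(s,p):
    P=np.array(s['pose']); c=P[:3,:3].T@(np.array(p)-P[:3,3]); return (s['cx']+s['fx']*c[0]/-c[2], s['cy']-s['fy']*c[1]/-c[2])
E
python3 - <<'E'
from h import *
for n in('scene','top'):
    s=snap(n,n+'0'); print(n,{k:v for k,v in s.items() if k not in('image',)})
print(r.get_state())
E
```

```text
pics
scene {'fx': 364.4838536306628, 'fy': 364.4838536306628, 'cx': 318.34401419160497, 'cy': 196.79608359630657, 'pose': array([[ 0.82724159, -0.4666578 ,  0.3128927 ,  0.87107796],
       [ 0.56180224,  0.69401574, -0.45024482, -0.36102197],
       [-0.0070422 ,  0.54824506,  0.83628808,  0.84043303],
       [ 0.        ,  0.        ,  0.        ,  1.        ]])}
top {'fx': 384.5935680355519, 'fy': 384.5935680355519, 'cx': 320.806177950857, 'cy': 203.58297245970604, 'pose': array([[ 2.74473079e-03,  9.89221747e-01, -1.46399456e-01,
         4.27240811e-01],
       [-9.99775774e-01, -3.59395877e-04, -2.11724664e-02,
         2.29266387e-02],
       [-2.09968796e-02,  1.46424742e-01,  9.88998951e-01,
         1.11620314e+00],
       [ 0.00000000e+00,  0.00000000e+00,  0.00000000e+00,
         1.00000000e+00]])}
{'clock': 0.1, 'q': array([ 1.27078234,  0.68987788, -0.19453352,  1.56621734,  0.15733386,
        0.90246719, -0.2150938 ]), 'qd': array([ 0.00096919, -0.0012281 , -0.0007457 , -0.00163138,  0.00116268,
       -0.00010495,  0.0005335 ]), 'joint_torque': array([-2.69597302e-03, -5.28505683e+01, -1.27112199e+00, -1.53838205e+01,
       -5.24649164e-02,  1.97133893e-03,  6.01982651e-05]), 'tool_pos': array([ 0.20456283, -0.59000039,  0.23801049]), 'eef_rot': array([ 9.86093799e-01,  1.66187841e-01, -1.94308632e-04, -7.63143884e-04]), 'contact_force': array([ 0.2096996 , -0.82427584,  0.41743358]), 'moment': array([ 0.01579263, -0.04966764, -0.00663352]), 'finger_force': 0.0, 'opening': 0.9973344054046259}
```

View pics/scene0.png

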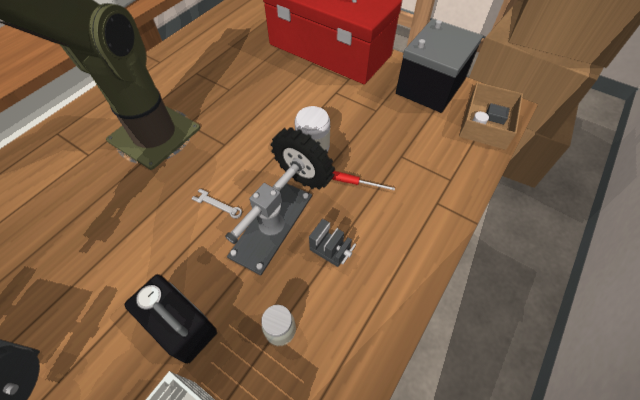

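View pics/top0.png

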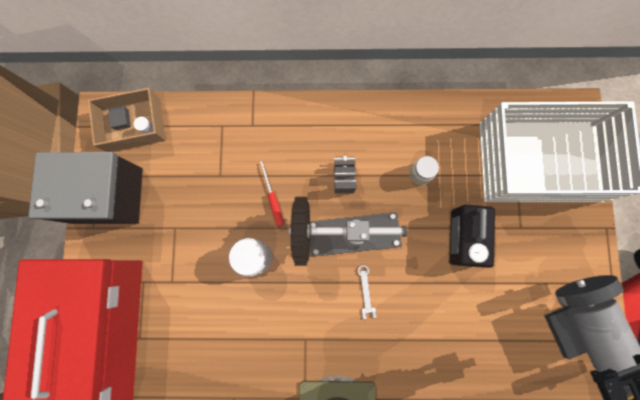

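The scene view shows the vise on the far (+x) side near (332,243), the wrench on the robot's side, and the wheel at the tin end. The top view has the head at (357,230), the tail nut at (405,232), the wheel at (300,231), and the inflator at (473,236). So the wheel must swing round the robot's side (positive), and I can push the tail round the far side, above the vise.

```bash
python3 - <<'E'
from h import *
s=r.snapshot('top')
for n,u,v,z in [('head',357,230,.146),('tail',406,232,.125),('wheeltop',300,231,.2),('pl',392,215,.012),('pl',398,247,.012),('pl',316,252,.012),('vise',344,174,.06),('infl',473,236,.113),('tin',250,257,.12),('jar',425,169,.085)]:
    print(n,onz(s,u,v,z).round(3))
im=cv2.imread('pics/top0.png'); c=im[140:290,220:500]; cv2.imwrite('pics/c0.png',cv2.resize(c,None,fx=2.8,fy=2.8,interpolation=cv2.INTER_CUBIC))
print(R.from_quat(r.get_state()['eef_rot']).as_matrix().round(3))
E
```

```text
head [ 0.504 -0.048  0.146]
tail [ 0.5   -0.175  0.125]
wheeltop [0.497 0.092 0.2  ]
pl [ 0.557 -0.159  0.012]
pl [ 0.466 -0.173  0.012]
pl [0.451 0.06  0.012]
vise [ 0.667 -0.019  0.06 ]
infl [ 0.491 -0.349  0.113]
tin [0.436 0.226 0.12 ]
jar [ 0.675 -0.239  0.085]
[[ 0.945  0.328 -0.001]
 [ 0.328 -0.945  0.001]
 [-0.    -0.001 -1.   ]]
```

View pics/c0.png

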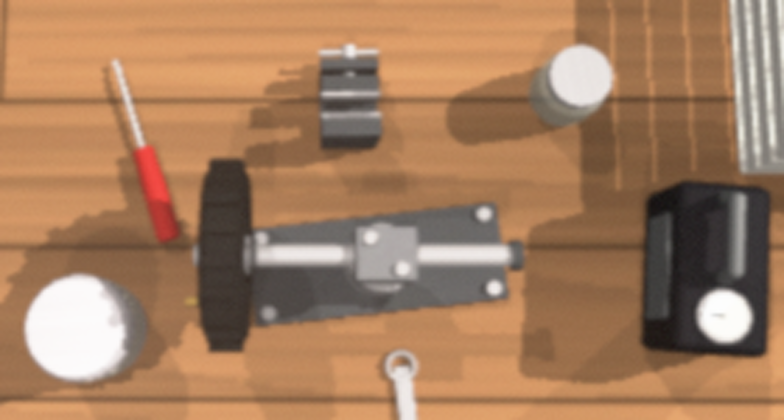

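```bash
cat >> h.py <<'E'
def rel(p,R0=None,p0=None):
    st=r.get_state(); R0=R.from_quat(st['eef_rot']) if R0 is None else R0; p0=st['tool_pos'] if p0 is None else p0
    return (R0.inv().apply(np.atleast_2d(p)-p0)*100).round(1).tolist()
E
python3 - <<'E'
from h import *
print(rel([[.3,-.4,.238],[.46,-.135,.238],[.46,-.135,.105]]))
E
```

```text
[[15.2, -14.8, 0.0], [39.0, -34.6, 0.1], [39.0, -34.6, 13.4]]
```

>>> carry_out:
  rows:
    - [[4,-4,0],[0,0,3],1]
    - [[8,-7.5,0],[0,0,6],1]
    - [[12,-11,0],[0,0,9],1]
    - [[16,-14.5,0],[0,0,12.7],1]
    - [[20,-18,0],[0,0,12.7],1]
    - [[24,-21.5,0],[0,0,12.7],1]
    - [[28,-25,0],[0,0,12.7],1]
    - [[32,-28.5,0],[0,0,12.7],1]
    - [[36,-32,0],[0,0,12.7],1]
    - [[39,-34.6,0],[0,0,12.7],1]
    - [[39,-34.6,0],[0,0,12.7],1]
    - [[39,-34.6,0],[0,0,12.7],1]
  newtons: 20

```text
clock: 1.35
tool_pos: [0.4619, -0.1317, 0.2386]
eef_rot: [0.998, 0.06, 0.001, -0.001]
contact_force: [-0.3, 0.2, -0.2]
opening: 0.006
finger_force: 0.0
```

```bash
python3 - <<'E'
from h import *
st=r.get_state(); M=R.from_quat(st['eef_rot']).as_matrix(); print(st['tool_pos'],M.round(3),st['opening'],st['contact_force'])
C=np.array([.503,-.05]); z=.105
p=[[.46,-.135,z]]
for t in np.linspace(0,np.pi+.11,23):
    a=t-.11; d=.010+.009*abs(np.cos(a))+.0175*abs(np.sin(a))
    xy=C+.085*np.array([np.sin(t),-np.cos(t)])-d*np.array([np.cos(t),np.sin(t)]); p.append([*xy,z])
print(rel(p))
E
```

```text
[ 0.46194346 -0.13167699  0.23864448] [[ 0.993  0.12   0.001]
 [ 0.12  -0.993  0.002]
 [ 0.002 -0.002 -1.   ]] 0.006286948240188174 [-0.32304844  0.23153172 -0.23606442]
[[-0.3, 0.3, 13.4], [1.9, 0.6, 13.4], [3.3, 1.0, 13.4], [4.3, 1.2, 13.4], [5.4, 1.2, 13.4], [6.6, 1.2, 13.4], [7.7, 0.9, 13.4], [8.9, 0.5, 13.4], [10.0, -0.1, 13.4], [11.0, -0.9, 13.4], [11.9, -1.8, 13.4], [12.7, -3.0, 13.4], [13.3, -4.3, 13.4], [13.7, -5.5, 13.4], [14.0, -6.7, 13.4], [14.0, -8.0, 13.4], [13.9, -9.3, 13.4], [13.5, -10.6, 13.4], [12.9, -11.9, 13.4], [12.1, -13.1, 13.4], [11.1, -14.1, 13.4], [9.8, -15.0, 13.4], [8.5, -15.7, 13.4], [7.0, -16.1, 13.4]]
```

>>> carry_out:
  rows:
    - [[-0.3,0.3,4.5],[0,0,0],1]
    - [[-0.3,0.3,9],[0,0,0],1]
    - [[-0.3,0.3,13.4],[0,0,0],1]
    - [[-0.3,0.3,13.4],[0,0,0],1]
    - [[0.8,0.5,13.4],[0,0,0],1]
    - [[1.9,0.6,13.4],[0,0,0],1]
    - [[2.6,0.8,13.4],[0,0,0],1]
    - [[3.3,1.0,13.4],[0,0,0],1]
    - [[4.3,1.2,13.4],[0,0,0],1]
    - [[5.4,1.2,13.4],[0,0,0],1]
    - [[6.6,1.2,13.4],[0,0,0],1]
    - [[6.6,1.2,13.4],[0,0,0],1]

```text
clock: 2.55
tool_pos: [0.5288, -0.1405, 0.1056]
eef_rot: [0.998, 0.056, 0.002, 0.0]
contact_force: [0.3, -0.1, -0.2]
opening: 0.005
finger_force: 0.0
```

```bash
python3 - <<'E'
from h import *
snap('top','t1')
im=cv2.imread('pics/t1.png'); c=im[120:320,220:500]; cv2.imwrite('pics/c1.png',cv2.resize(c,None,fx=2.8,fy=2.8,interpolation=cv2.INTER_CUBIC))
E
```

```text
(no output)
```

View pics/c1.png

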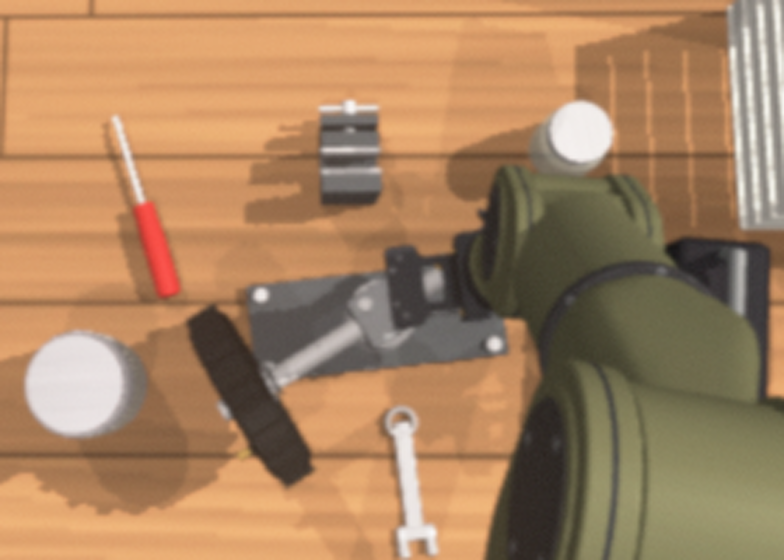

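The axle has swung about 33° (wheel at (250,395) in the crop), clear of the tin. I'll keep going along the arc.

>>> carry_out:
  rows:
    - [[1.1,-0.3,0],[0,0,0],1]
    - [[2.3,-0.7,0],[0,0,0],1]
    - [[3.4,-1.3,0],[0,0,0],1]
    - [[4.4,-2.1,0],[0,0,0],1]
    - [[5.3,-3.0,0],[0,0,0],1]
    - [[6.1,-4.2,0],[0,0,0],1]
    - [[6.7,-5.5,0],[0,0,0],1]
    - [[7.1,-6.7,0],[0,0,0],1]
    - [[7.4,-7.9,0],[0,0,0],1]
    - [[7.4,-9.2,0],[0,0,0],1]
    - [[7.3,-10.5,0],[0,0,0],1]
    - [[7.3,-10.5,0],[0,0,0],1]

```text
clock: 3.8
tool_pos: [0.5883, -0.0257, 0.1051]
eef_rot: [0.998, 0.057, 0.001, -0.001]
contact_force: [0.4, 0.6, -0.5]
opening: 0.007
finger_force: 0.0
```

>>> carry_out:
  rows:
    - [[-0.4,-1.3,0],[0,0,0],1]
    - [[-1.0,-2.6,0],[0,0,0],1]
    - [[-1.8,-3.8,0],[0,0,0],1]
    - [[-2.8,-4.8,0],[0,0,0],1]
    - [[-4.1,-5.7,0],[0,0,0],1]
    - [[-5.0,-6.2,0],[0,0,0],1]
    - [[-5.8,-6.5,0],[0,0,0],1]
    - [[-6.4,-6.6,0],[0,0,0],1]
    - [[-6.6,-6.7,0],[0,0,0],1]
    - [[-6.6,-6.7,0],[0,0,0],1]
    - [[-6.6,-6.7,0],[0,0,0],1]

```text
clock: 4.9
tool_pos: [0.5165, 0.0311, 0.1052]
eef_rot: [0.998, 0.056, 0.002, 0.0]
contact_force: [4.2, -1.8, 1.8]
opening: 0.008
finger_force: 2.2
```

```bash
python3 - <<'E'
from h import *
snap('top','t2');snap('scene','s2')
a=cv2.imread('pics/t2.png')[140:300,230:510]; b=cv2.imread('pics/s2.png')[130:310,150:400]
f=lambda c:cv2.resize(c,(784,int(784*c.shape[0]/c.shape[1])),interpolation=cv2.INTER_CUBIC)
cv2.imwrite('pics/c2.png',f(a)); cv2.imwrite('pics/d2.png',f(b))
st=r.get_state();print(st['contact_force'],st['tool_pos'],st['q'])
E
```

```text
[ 4.85083344 -3.38415327  1.34881193] [0.51655706 0.03112445 0.10515537] [-0.14592886  0.76548445 -0.00593612  2.00895769  0.01269597  0.36310915
 -1.62131427]
```

View pics/c2.png

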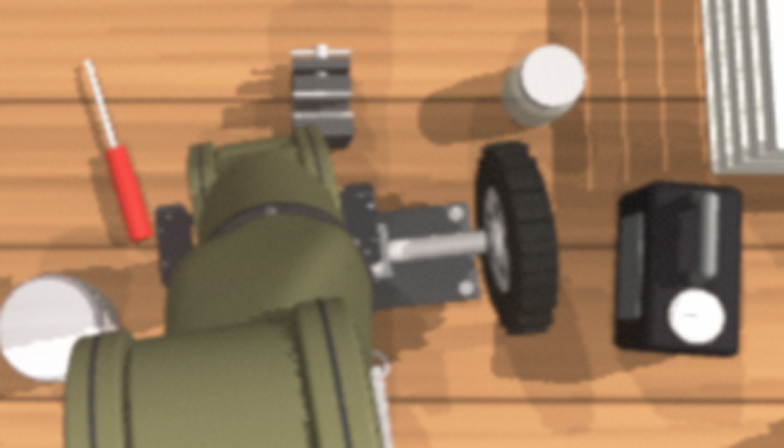

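View pics/d2.png

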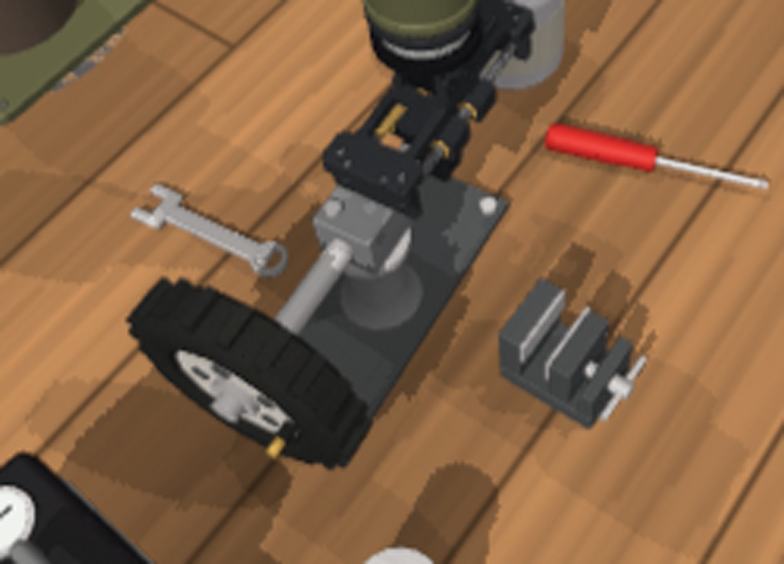

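The wheel is now at the inflator's end with the axle parallel to the plate, and the brass valve tip is visible at (277,447) in the scene crop, low on the +x side. I'll press a little against the stop to confirm.

>>> carry_out:
  rows:
    - [[-0.4,0,0],[0,0,0],1]
    - [[-0.8,0,0],[0,0,0],1]
    - [[-0.8,0,0],[0,0,0],1]
    - [[-0.8,0,0],[0,0,0],1]

```text
clock: 5.4
tool_pos: [0.5166, 0.0311, 0.1056]
eef_rot: [0.998, 0.056, 0.01, -0.001]
contact_force: [16.8, -2.0, -10.7]
opening: 0.003
finger_force: 8.4
```

```bash
python3 - <<'E'
from h import *
s=r.snapshot('scene'); im=cv2.cvtColor(s['image'],cv2.COLOR_RGB2HSV)[230:290,190:275]
m=cv2.inRange(im,(14,110,120),(32,255,255)); n,l,st,c=cv2.connectedComponentsWithStats(m)
print([(c[i]+[190,230],st[i,4]) for i in range(1,n) if st[i,4]>3])
C=np.array([.503,-.05]); u=np.array([.111,-.994]); hx=np.array([.994,.111])
for psi in range(0,360,20):  # hub x: y radially out, z up -> x = y cross z
    hy=np.array([*u,0]); x=np.cross(hy,[0,0,1]); p=np.array([*C,.125])+hy*.183+.043*(np.sin(np.radians(psi))*x+np.array([0,0,np.cos(np.radians(psi))]))
    print(psi,np.round(proj(s,p),1),end=' ')
print(x)
E
```

```text
[(array([194.35606061, 247.04545455]), np.int32(132)), (array([261.10869565, 280.30039526]), np.int32(506)), (array([237.25, 272.6 ]), np.int32(20)), (array([192.86956522, 287.86956522]), np.int32(23))]
0 [213.2 255.1] 20 [207.6 252.6] 40 [203.5 251.4] 60 [201.2 251.8] 80 [201.1 253.5] 100 [203.1 256.4] 120 [206.7 260.1] 140 [211.6 264.1] 160 [217.2 268. ] 180 [222.9 271.4] 200 [228.1 273.9] 220 [232.3 275.2] 240 [234.9 275.3] 260 [235.6 273.9] 280 [234.2 271.2] 300 [230.7 267.4] 320 [225.6 263.1] 340 [219.5 258.8] [-0.994 -0.111  0.   ]
```

The force rises with no motion, so the axle is on its stop. The valve is at about 265°, so the wheel needs roughly +95° (top toward the robot). Back off, rise, and open above the wheel.

>>> carry_out:
  rows:
    - [[0.8,0,0],[0,0,0],1]
    - [[2.5,0,0],[0,0,0],1]
    - [[2.5,0,-5],[0,0,0],1]
    - [[2.5,0,-10],[0,0,0],1]
    - [[2.5,0,-15],[0,0,0],1]
    - [[2.5,0,-18.5],[0,0,0],1]
    - [[2.5,0,-18.5],[0,0,0],1]

```text
clock: 6.15
tool_pos: [0.533, 0.034, 0.294]
eef_rot: [0.998, 0.056, 0.004, -0.001]
contact_force: [0.6, 0.1, -0.7]
opening: 0.006
finger_force: 0.0
```

```bash
python3 - <<'E'
from h import *
st=r.get_state();print(st['tool_pos'],R.from_quat(st['eef_rot']).as_matrix().round(3),st['contact_force'],st['clock'])
print(rel([[.519,-.194,.29],[.519,-.194,.187]]))
E
```

```text
[0.53303175 0.03399395 0.29402746] [[ 0.994  0.112  0.007]
 [ 0.112 -0.994  0.002]
 [ 0.007 -0.001 -1.   ]] [ 0.64034075  0.08664476 -0.6800447 ] 6.15
[[-4.0, 22.5, 0.4], [-4.0, 22.5, 10.7]]
```

>>> carry_out:
  rows:
    - [[-0.8,4.5,0.2],[0,0,0],0]
    - [[-1.6,9,0.4],[0,0,0],0]
    - [[-2.4,13.5,0.4],[0,0,0],0]
    - [[-3.2,18,0.4],[0,0,0],0]
    - [[-4,22.5,0.4],[0,0,0],0]
    - [[-4,22.5,0.4],[0,0,0],0]
    - [[-4,22.5,0.4],[0,0,0],0]
    - [[-4,22.5,0.4],[0,0,0],0]

```text
clock: 6.95
tool_pos: [0.5163, -0.1927, 0.2847]
eef_rot: [0.998, 0.057, -0.001, -0.001]
contact_force: [-0.4, 0.1, -0.2]
opening: 0.708
finger_force: 0.0
```

```bash
python3 - <<'E'
from h import *
st=r.get_state();print(st['tool_pos'],R.from_quat(st['eef_rot']).as_matrix().round(3),st['opening'],st['q'].round(3))
print(rel([[.519,-.194,.187]]))
s=snap('scene','s3'); c=s['image'][130:310,150:400]; cv2.imwrite('pics/d3.png',cv2.cvtColor(cv2.resize(c,(784,564),interpolation=cv2.INTER_CUBIC),cv2.COLOR_RGB2BGR))
E
```

```text
[ 0.51628567 -0.192655    0.28465001] [[ 0.993  0.114 -0.002]
 [ 0.114 -0.993  0.002]
 [-0.002 -0.003 -1.   ]] 0.7075412410274208 [ 0.279  0.532 -0.008  1.736  0.003  0.876 -1.186]
[[0.3, 0.2, 9.8]]
```

View pics/d3.png

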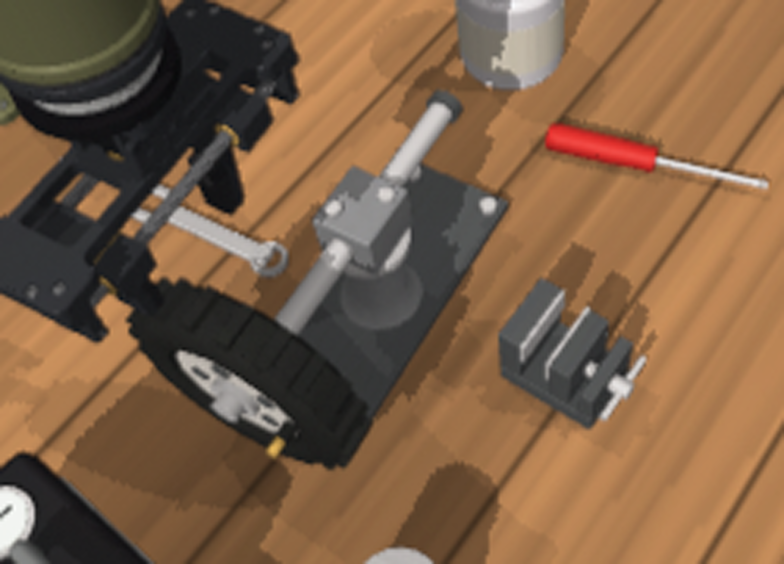

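The scene crop shows the open gripper straddling the wheel's top, with the valve still at (277,447). Tilt 25° outwards and come in along the radius.

>>> carry_out:
  rows:
    - [[2,0.2,0],[0,-8,0],0]
    - [[4.5,0.2,1],[0,-16,0],0]
    - [[6.6,0.2,2.4],[0,-25,0],0]
    - [[6.6,0.2,2.4],[0,-25,0],0]
    - [[5,0.2,6],[0,-25,0],0]
    - [[3.8,0.2,8.4],[0,-25,0],0]
    - [[2.9,0.2,10.4],[0,-25,0],0]
    - [[2.9,0.2,10.4],[0,-25,0],0]
    - [[2.9,0.2,10.4],[0,-25,0],0]

```text
clock: 7.9
tool_pos: [0.5463, -0.1925, 0.1826]
eef_rot: [0.975, 0.055, -0.216, 0.012]
contact_force: [-0.2, -0.2, 0.8]
opening: 1.001
finger_force: 0.0
```

>>> carry_out:
  rows:
    - [[0,0,0],[0,0,0],1]
    - [[0,0,0],[0,0,0],1]
    - [[0,0,0],[0,0,0],1]
    - [[0,0,0],[0,0,0],1]
    - [[0,0,0],[0,0,0],1]
    - [[0,0,0],[0,0,0],1]
    - [[0,0,0],[0,0,0],1]
    - [[0,0,0],[0,0,0],1]
  newtons: 15

```text
clock: 8.7
tool_pos: [0.5458, -0.1917, 0.1816]
eef_rot: [0.975, 0.055, -0.216, 0.011]
contact_force: [-1.8, 5.1, 1.1]
opening: 0.449
finger_force: 15.0
```

```bash
python3 - <<'E'
from h import *
st=r.get_state();M=R.from_quat(st['eef_rot']).as_matrix();print(st['tool_pos'],M.round(3),st['opening'],st['contact_force'],st['clock'])
print('centre from tcp', st['tool_pos']+.062*M[:,2])
for b in range(0,51,5):
    t=np.radians(b); print(b,np.round([-6.2*np.sin(t),6.2*(1-np.cos(t))],1))
E
```

```text
[ 0.54579605 -0.19165886  0.18164967] [[ 0.9    0.112 -0.421]
 [ 0.103 -0.994 -0.045]
 [-0.423 -0.003 -0.906]] 0.4490147235522883 [-1.84908612  5.13975975  1.05762279] 8.7
centre from tcp [ 0.51971446 -0.19443226  0.12547086]
0 [-0.  0.]
5 [-0.5  0. ]
10 [-1.1  0.1]
15 [-1.6  0.2]
20 [-2.1  0.4]
25 [-2.6  0.6]
30 [-3.1  0.8]
35 [-3.6  1.1]
40 [-4.   1.5]
45 [-4.4  1.8]
50 [-4.7  2.2]
```

>>> carry_out:
  rows:
    - [[-0.5,0,0],[0,5,0],1]
    - [[-1.1,0,0.1],[0,10,0],1]
    - [[-1.6,0,0.2],[0,15,0],1]
    - [[-2.1,0,0.4],[0,20,0],1]
    - [[-2.6,0,0.6],[0,25,0],1]
    - [[-3.1,0,0.8],[0,30,0],1]
    - [[-3.6,0,1.1],[0,35,0],1]
    - [[-4.0,0,1.5],[0,40,0],1]
    - [[-4.4,0,1.8],[0,45,0],1]
    - [[-4.7,0,2.2],[0,50,0],1]
    - [[-4.7,0,2.2],[0,50,0],1]
    - [[-4.7,0,2.2],[0,50,0],1]

```text
clock: 9.9
tool_pos: [0.4863, -0.1963, 0.181]
eef_rot: [0.983, 0.06, 0.171, -0.028]
contact_force: [-1.1, -24.2, 14.8]
opening: 0.462
finger_force: 15.4
```

>>> carry_out:
  rows:
    - [[0,0,0],[0,0,0],0]
    - [[0,0,0],[0,0,0],0]
    - [[0,0,0],[0,0,0],0]
    - [[0,0,0],[0,0,0],0]
    - [[0,0,-4],[0,0,0],0]
    - [[0,0,-8],[0,0,0],0]
    - [[0,0,-8],[0,0,0],0]
    - [[0,0,-8],[0,0,0],0]

```text
clock: 10.7
tool_pos: [0.4576, -0.1987, 0.2549]
eef_rot: [0.983, 0.061, 0.169, -0.031]
contact_force: [0.2, -0.8, -0.9]
opening: 1.0
finger_force: 0.0
```

```bash
python3 - <<'E'
from h import *
st=r.get_state();M=R.from_quat(st['eef_rot']).as_matrix();print(st['tool_pos'],M.round(3),st['contact_force'])
s=snap('scene','s4'); c=s['image'][130:310,150:400]; cv2.imwrite('pics/d4.png',cv2.cvtColor(cv2.resize(c,(784,564),interpolation=cv2.INTER_CUBIC),cv2.COLOR_RGB2BGR))
E
```

```text
[ 0.45755969 -0.19874569  0.25490988] [[ 0.935  0.131  0.329]
 [ 0.11  -0.991  0.083]
 [ 0.337 -0.041 -0.941]] [ 0.16614652 -0.77507619 -0.93428709]
```

View pics/d4.png

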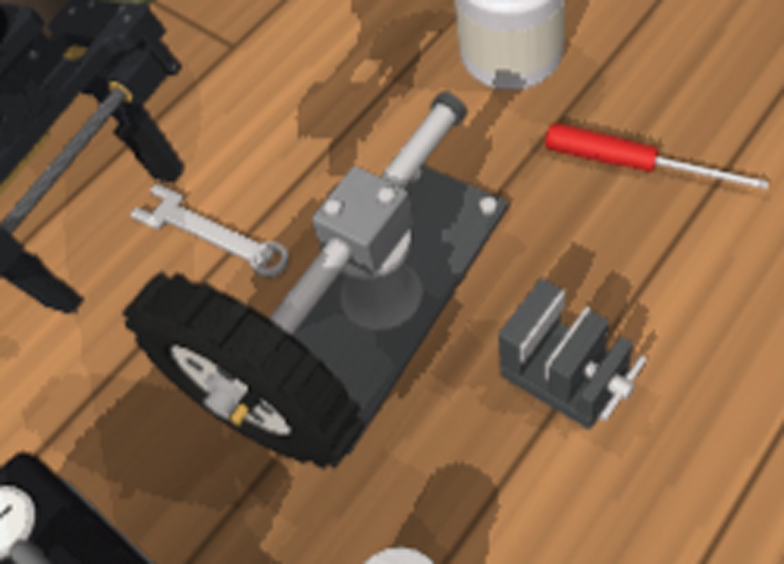

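The valve has climbed to (240,412) in the crop, and the wheel itself shifted left a few pixels. Measure what is left.

```bash
cat >> h.py <<'E'
def valve(s,off=0.):
    im=cv2.cvtColor(s['image'],cv2.COLOR_RGB2HSV); m=cv2.inRange(im,(14,110,120),(32,255,255)); m[:240]=0;m[282:]=0;m[:,:198]=0;m[:,242:]=0
    n,l,st,c=cv2.connectedComponentsWithStats(m); b=[(c[i].round(1),st[i,4]) for i in range(1,n) if 5<st[i,4]<60]
    C=np.array([.503,-.05]);a=-np.pi/2+.111-off; hy=np.array([np.cos(a),np.sin(a),0]); x=np.cross(hy,[0,0,1]); h=np.array([*C,.125])
    for q,_ in b:
        o,d=ray(s,*q); k=((h+hy*.180-o)@hy)/(d@hy); w=o+k*d-h-hy*.180; print(q,_,'x',(w@x).round(4),'z',w[2].round(4),'ang',np.degrees(np.arctan2(w@x,w[2])).round(1))
E
python3 - <<'E'
from h import *
s=r.snapshot('scene')
for off in(0,.03,.06): valve(s,off)
t=snap('top','t4'); c=t['image'][140:300,230:510]
cv2.imwrite('pics/c4.png',cv2.cvtColor(cv2.resize(c,(784,448),interpolation=cv2.INTER_CUBIC),cv2.COLOR_RGB2BGR))
E
```

```text
[225.9 261.6] 21 x -0.0262 z 0.0328 ang -38.6
[225.9 261.6] 21 x -0.0333 z 0.0365 ang -42.4
[225.9 261.6] 21 x -0.0409 z 0.0414 ang -44.7
```

View pics/c4.png

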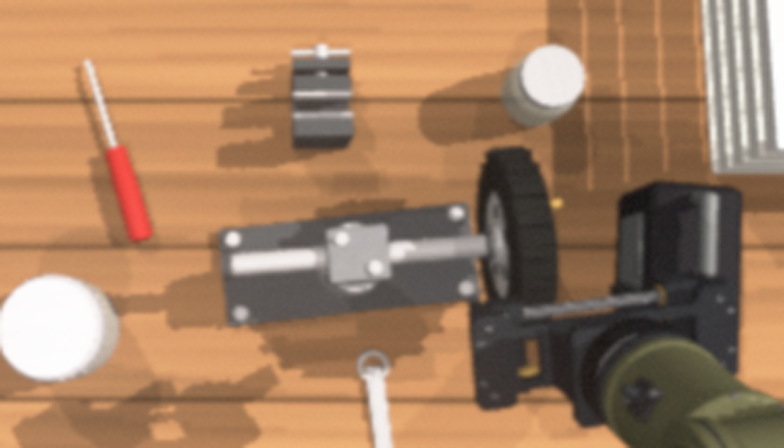

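```bash
cat >> h.py <<'E'
def pol(h,yaw,b,rho):
    X=np.array([np.cos(yaw),np.sin(yaw),0]);b=np.radians(b);z=-np.sin(b)*X-np.cos(b)*np.array([0,0,1]); Y=np.array([np.sin(yaw),-np.cos(yaw),0])
    return h-rho*z, R.from_matrix(np.c_[np.cross(Y,z),Y,z])
def rows(l,h,yaw):
    st=r.get_state();R0=R.from_quat(st['eef_rot'])
    for b,rho in l:
        p,Q=pol(h,yaw,b,rho); print(b,rho,rel(p)[0],(R0.inv()*Q).as_rotvec(degrees=True).round(1))
E
python3 - <<'E'
from h import *
rows([(-18,.155),(-10,.155),(-2,.155),(6,.155),(14,.155),(20,.155),(25,.155),(25,.105),(25,.062)],np.array([.514,-.1946,.125]),.077)
E
```

```text
-18 0.155 [1.5, 0.1, -1.5] [-3.4 -1.5  2.3]
-10 0.155 [3.6, 0.2, -1.3] [-3.2 -9.5  2.5]
-2 0.155 [5.7, 0.3, -0.8] [ -3.  -17.4   2.7]
6 0.155 [7.7, 0.4, -0.0] [ -2.8 -25.4   3. ]
14 0.155 [9.6, 0.6, 1.0] [ -2.6 -33.4   3.2]
20 0.155 [10.9, 0.7, 2.0] [ -2.5 -39.4   3.3]
25 0.155 [11.9, 0.8, 2.9] [ -2.4 -44.4   3.4]
25 0.105 [8.4, 0.8, 6.5] [ -2.4 -44.4   3.4]
25 0.062 [5.4, 0.9, 9.5] [ -2.4 -44.4   3.4]
```

>>> carry_out:
  rows:
    - [[1.5,0.1,-1.5],[-3.4,-1.5,2.3],0]
    - [[3.6,0.2,-1.3],[-3.2,-9.5,2.5],0]
    - [[5.7,0.3,-0.8],[-3,-17.4,2.7],0]
    - [[7.7,0.4,0],[-2.8,-25.4,3],0]
    - [[9.6,0.6,1],[-2.6,-33.4,3.2],0]
    - [[10.9,0.7,2],[-2.5,-39.4,3.3],0]
    - [[11.9,0.8,2.9],[-2.4,-44.4,3.4],0]
    - [[11.9,0.8,2.9],[-2.4,-44.4,3.4],0]
    - [[11.9,0.8,2.9],[-2.4,-44.4,3.4],0]

```text
clock: 11.75
tool_pos: [0.5795, -0.1891, 0.2648]
eef_rot: [0.976, 0.039, -0.216, 0.009]
contact_force: [-0.3, -0.7, 1.0]
opening: 1.002
finger_force: 0.0
```

```bash
python3 - <<'E'
from h import *
rows([(25,.155),(25,.105),(25,.062)],np.array([.514,-.1946,.125]),.077)
print(r.get_state()['contact_force'],r.get_state()['clock'])
E
```

```text
25 0.155 [-0.1, 0.0, -0.1] [ 0.1 -0.   0.1]
25 0.105 [-0.1, 0.0, 4.9] [ 0.1 -0.   0.1]
25 0.062 [-0.1, 0.0, 9.2] [ 0.1 -0.   0.1]
[-0.32302664 -0.69110074  0.98260815] 11.75
```

>>> carry_out:
  rows:
    - [[-0.1,0,4],[0,0,0],0]
    - [[-0.1,0,7.5],[0,0,0],0]
    - [[-0.1,0,9.2],[0,0,0],0]
    - [[-0.1,0,9.2],[0,0,0],0]
    - [[-0.1,0,9.2],[0,0,0],1]
    - [[-0.1,0,9.2],[0,0,0],1]
    - [[-0.1,0,9.2],[0,0,0],1]
    - [[-0.1,0,9.2],[0,0,0],1]
    - [[-0.1,0,9.2],[0,0,0],1]
    - [[-0.1,0,9.2],[0,0,0],1]
    - [[-0.1,0,9.2],[0,0,0],1]

```text
clock: 12.85
tool_pos: [0.5401, -0.193, 0.1838]
eef_rot: [0.976, 0.038, -0.215, 0.009]
contact_force: [-0.0, 1.1, 1.0]
opening: 0.455
finger_force: 15.0
```

>>> carry_out:
  rows:
    - [[-0.5,0,0],[0,5,0],1]
    - [[-1.1,0,0.1],[0,10,0],1]
    - [[-1.6,0,0.2],[0,15,0],1]
    - [[-2.1,0,0.4],[0,20,0],1]
    - [[-2.6,0,0.6],[0,25,0],1]
    - [[-3.1,0,0.8],[0,30,0],1]
    - [[-3.6,0,1.1],[0,35,0],1]
    - [[-4.0,0,1.5],[0,40,0],1]
    - [[-4.0,0,1.5],[0,40,0],1]
    - [[-4.0,0,1.5],[0,40,0],1]

```text
clock: 13.85
tool_pos: [0.4963, -0.1961, 0.1863]
eef_rot: [0.991, 0.039, 0.129, -0.005]
contact_force: [-1.2, 2.9, -4.6]
opening: 0.451
finger_force: 15.0
```

```bash
python3 - <<'E'
from h import *
st=r.get_state();M=R.from_quat(st['eef_rot']).as_matrix();print(st['tool_pos'],M.round(3),st['contact_force'],st['opening'])
s=r.snapshot('scene')
for off in(0,.035,.06): valve(s,off)
E
```

```text
[ 0.49633961 -0.19613796  0.18630946] [[ 0.964  0.078  0.256]
 [ 0.075 -0.997  0.019]
 [ 0.257  0.001 -0.967]] [-1.21173072  2.86748992 -4.56787117] 0.4507302810332174
[213.3 253. ] 24 x 0.0009 z 0.0464 ang 1.1
[213.3 253. ] 24 x -0.0056 z 0.0467 ang -6.8
[213.3 253. ] 24 x -0.0105 z 0.0476 ang -12.4
```

Valve is about 0 to 7° short of the top depending on the small axle offset. While still gripping, carry the wheel back to the stop and trim a few degrees.

>>> carry_out:
  rows:
    - [[0,0,0],[0,0,0],1]
    - [[0,0,0],[0,0,0],1]
    - [[0.2,0,0.1],[0.2,1,-0.7],1]
    - [[0.4,0,0.1],[0.4,2,-1.4],1]
    - [[0.4,0,0.2],[0.5,4,-2],1]
    - [[0.4,0,0.2],[0.5,4,-2],1]
    - [[0.4,0,0.2],[0.5,4,-2],1]
  newtons: 30

```text
clock: 14.6
tool_pos: [0.5025, -0.1965, 0.1862]
eef_rot: [0.984, 0.056, 0.166, -0.008]
contact_force: [-1.0, 3.7, -6.3]
opening: 0.449
finger_force: 30.0
```

>>> carry_out:
  rows:
    - [[0,0,0],[0,0,0],0]
    - [[0,0,0],[0,0,0],0]
    - [[0,0,0],[0,0,0],0]
    - [[0,0,0],[0,0,0],0]
    - [[0,0,-4],[0,0,0],0]
    - [[0,0,-8],[0,0,0],0]
    - [[0,0,-12],[0,0,0],0]
    - [[-3,0,-14],[0,0,0],0]
    - [[-3,0,-14],[0,0,0],0]

```text
clock: 15.5
tool_pos: [0.4243, -0.2067, 0.3089]
eef_rot: [0.985, 0.054, 0.165, -0.006]
contact_force: [-0.5, -0.5, -0.4]
opening: 1.003
finger_force: 0.0
```

```bash
python3 - <<'E'
from h import *
st=r.get_state();print(st['tool_pos'],st['contact_force'],st['clock'])
s=snap('scene','s5')
for off in(0,.035,.06): valve(s,off)
t=snap('top','t5')
f=lambda c:cv2.resize(c,(784,int(784*c.shape[0]/c.shape[1])),interpolation=cv2.INTER_CUBIC)
a=f(t['image'][180:260,300:470]); b=f(s['image'][225:295,180:420])
cv2.imwrite('pics/e5.png',cv2.cvtColor(np.vstack([a,b]),cv2.COLOR_RGB2BGR)[:600])
E
```

```text
[ 0.42434265 -0.20669606  0.30890627] [-0.47341562 -0.45348354 -0.38500655] 15.5
[216.3 254.4] 21 x -0.0069 z 0.0477 ang -8.2
[216.3 254.4] 21 x -0.0139 z 0.0491 ang -15.8
[216.3 254.4] 21 x -0.0193 z 0.0509 ang -20.7
```

View pics/e5.png

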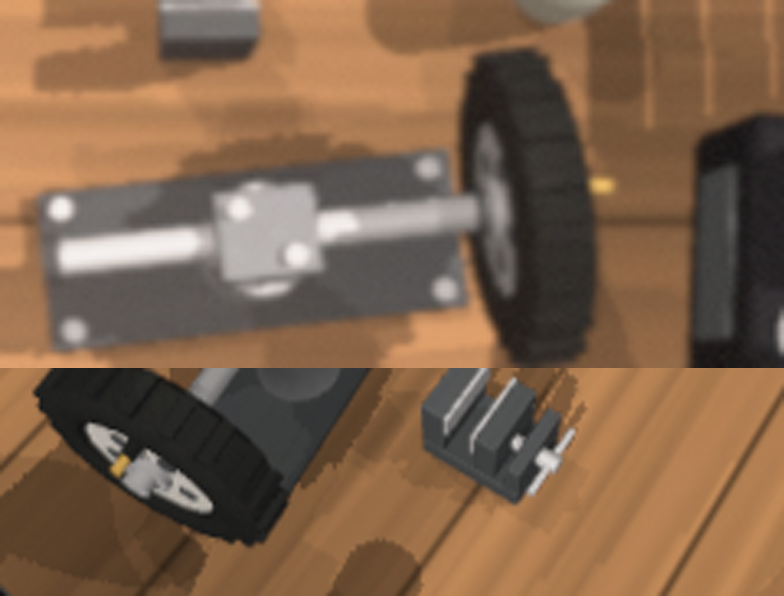

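The top crop shows the axle parallel to the plate (both about 6.3°), so it is on its stop. The brass tip at (602,185) gives an independent check of the valve offset.

```bash
python3 - <<'E'
from h import *
t=r.snapshot('top'); k=784/170
P=lambda u,v,z:onz(t,300+u/k,180+v/k,z)[:2]
a=P(65,257,.135);b=P(475,212,.130)
d=(b-a)/np.linalg.norm(b-a); q=P(602,185,.167); n=np.array([d[1],-d[0]]) # hub x = y cross z
hsv=cv2.cvtColor(t['image'],cv2.COLOR_RGB2HSV)[205:235,428:436]; m=cv2.inRange(hsv,(18,120,150),(32,255,255)); ys,xs=np.nonzero(m); print('brass',xs+428,ys+205)
c=np.array(P(266,232,.146)); print(np.degrees(np.arctan2(d[1],d[0])),a,b,q,'x',(q-a)@n,'head',(c-a)@n)
E
```

```text
brass [428 429 430 431 432 428 429 430 431 432 429 430 431] [219 219 219 219 219 220 220 220 220 220 221 221 221]
-83.58135821120504 [0.48966269 0.06081738] [ 0.51523592 -0.16650541] [ 0.5264577  -0.22739962] x -0.004343933070392676 head -0.0006884258915834897
```

Two independent views put the valve 4–7 mm from the centre line (limit 12 mm). The axle is on its stop and the gripper is clear, so I'm handing in.

```bash
python3 -c "
from plant import r
print(r.finish_job())"
```

```text
the job is handed in; nothing more can be done
None
```

I swung the axle round the robot's side to its stop, so the wheel is at the inflator's end with the valve stem up, about 4–7 mm off centre (limit 12 mm); the gripper is clear, nothing was seen to touch the vise, and the job was handed in at about 16 s without a verdict coming back.

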